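# Pack the cartridge kit under its dust cover

### The job

Put the cartridge kit away on the birch dock, one thing after another: first set the black cartridge tray in the middle of the dock, lined up with it; then stand the chrome headshell in the tray's long bay; then stand the blue stylus guard in the short bay; and last lower the grey dust cover over the tray so that it sits flat on the dock inside its rim. Set each thing down upright and let go of it before taking the next, and leave the hex driver, the bottle and the brass counterweight where they are.

Things in the scene. Friction and masses are not known exactly. Their poses are not given: they have to be found in the camera images.
- dock: Fixed birch dock: base 181 x 125 mm (x, y), 8 mm thick, with a birch rim 5 mm wide standing 6 mm above the base all round (rim top 14 mm above the trolley top); 171 x 115 mm inside the rim. Origin: centre of the underside, on the trolley top; x along the long side, z up.
- tray_mid (a point): Loose black ABS tray 140 x 84 mm (x, y), 110 g, either way round on the dock. Point: middle of its plan, 17 mm above its underside. Floor 4 mm thick, walls 3 mm, 12 mm high. Lift it by the upright aluminium fin: 10 mm thick (x), 36 wide (y), centred at x = -9 mm, top 34 mm above the underside. Long bay x -4 to 67 mm (middle 31.5), short bay x -67 to -14 (middle -40.5), both 78 mm wide in y.
- headshell_mid (a point): Loose chrome headshell with its black cartridge mounted beneath it, standing upright: 48 mm long (x; a round connector stub at the -x end), 20 mm wide (y), 30 mm high, 35 g. Point at its centre, 15 mm above its underside. The two long sides are flat for gripping along y. It may stand either way round in its bay.
- guard_mid (a point): Loose blue hard silicone stylus guard, a small cap open below and at the +x end, 28 x 24 x 26 mm (x, y, z), 20 g. Point at its centre, 13 mm above its underside. The two sides across y are flat for gripping. It may stand either way round in its bay.
- cover_grip (a point): Loose grey dust cover, open below: 159 x 103 mm (x, y), 43 high; inside 154 x 98, 40 high; 160 g. On top an aluminium grip bar 40 mm long (x), 12 thick (y), 43 to 69 mm above the lower edge. Point: middle of the bar, 56 mm above the lower edge. Goes over the tray (7 mm spare each side), inside the dock's rim (6 mm spare), either way round; its lower edge rests on the dock's base.
- driver: Bystander, leave alone: loose short steel hex driver lying on the trolley, dark square handle 50 x 16 x 16 mm and a 45 mm thin shank towards +x. Origin on its underside near the middle of its length.
- bottle: Bystander, leave alone: loose small amber cleaning-fluid bottle, closed, 40 mm across and 100 mm high. Origin at the centre of its underside.
- weight: Bystander, leave alone: loose brass counterweight disc, 36 mm across and 24 mm high. Origin at the centre of its underside.
There are look-alikes about, which are no part of the job. Leave any pink look-alike of the part that bears guard_mid alone.

How it is judged (in metres and radians):
On the way, in this order (a step that is already met when the one before it is completed fails the run):
1. the tray stands in the middle of the dock, lined up with it, and is let go (horizontal distance between tray_mid and dock below 0.012 m and angle between the x axis of tray_mid and the x axis of dock, either way round below 0.15 rad and z of tray_mid in the frame of dock below 0.0285 m and angle between tray_mid's own z axis and vertical below 0.06 rad and linear speed of tray below 0.02 m/s and contact force between tray and the fingers below 0.05 N), for 0.2 s.
2. the headshell stands in the long bay of the docked tray and is let go (horizontal distance between tray_mid and dock below 0.014 m and angle between the x axis of tray_mid and the x axis of dock, either way round below 0.15 rad and z of tray_mid in the frame of dock below 0.0285 m and angle between tray_mid's own z axis and vertical below 0.06 rad and x of headshell_mid in the frame of tray_mid between 0.002 and 0.062 m and y of headshell_mid in the frame of tray_mid between -0.036 and 0.036 m and z of headshell_mid in the frame of tray_mid below 0.006 m and angle between headshell_mid's own z axis and vertical below 0.15 rad and linear speed of headshell below 0.02 m/s and contact force between headshell and the fingers below 0.05 N), for 0.2 s.
3. the stylus guard stands in the short bay, with the headshell still in its own, and is let go (horizontal distance between tray_mid and dock below 0.014 m and angle between the x axis of tray_mid and the x axis of dock, either way round below 0.15 rad and z of tray_mid in the frame of dock below 0.0285 m and angle between tray_mid's own z axis and vertical below 0.06 rad and x of headshell_mid in the frame of tray_mid between 0.002 and 0.062 m and y of headshell_mid in the frame of tray_mid between -0.036 and 0.036 m and z of headshell_mid in the frame of tray_mid below 0.006 m and angle between each of headshell_mid, guard_mid's own z axis and vertical below 0.15 rad and x of guard_mid in the frame of tray_mid between -0.062 and -0.022 m and y of guard_mid in the frame of tray_mid between -0.036 and 0.036 m and z of guard_mid in the frame of tray_mid below 0.004 m and linear speed of guard below 0.02 m/s and contact force between guard and the fingers below 0.05 N), for 0.2 s.
4. the dust cover sits flat on the dock over the tray and is let go (horizontal distance between cover_grip and dock below 0.012 m and angle between the x axis of cover_grip and the x axis of dock, either way round below 0.15 rad and z of cover_grip in the frame of dock below 0.0675 m and angle between cover_grip's own z axis and vertical below 0.05 rad and linear speed of cover below 0.02 m/s and contact force between cover and the fingers below 0.05 N), for 0.2 s.
At the end, for the whole second after the job is handed in: Tray flat on the dock, within 16 mm of its middle (12 mm when first set down) and 0.15 rad of its direction; headshell upright in the long bay, guard upright in the short bay; cover flat on the dock over them, within 12 mm of its middle; all released and at rest (horizontal distance between tray_mid and dock below 0.016 m and angle between the x axis of each of tray_mid, cover_grip and the x axis of dock, either way round below 0.15 rad and z of tray_mid in the frame of dock below 0.0285 m and angle between tray_mid's own z axis and vertical below 0.06 rad and x of headshell_mid in the frame of tray_mid between 0.002 and 0.062 m and y of headshell_mid in the frame of tray_mid between -0.036 and 0.036 m and z of headshell_mid in the frame of tray_mid below 0.006 m and angle between each of headshell_mid, guard_mid's own z axis and vertical below 0.15 rad and x of guard_mid in the frame of tray_mid between -0.062 and -0.022 m and y of guard_mid in the frame of tray_mid between -0.036 and 0.036 m and z of guard_mid in the frame of tray_mid below 0.004 m and horizontal distance between cover_grip and dock below 0.012 m and z of cover_grip in the frame of dock below 0.0675 m and angle between cover_grip's own z axis and vertical below 0.05 rad and linear speed of each of tray, headshell, guard, cover below 0.02 m/s); the robot touches nothing.
It fails at once if the hex driver is pushed more than 30 mm (distance of driver from where it was at the start of the episode above 0.03 m).
It fails at once if the bottle is pushed more than 30 mm or tipped over (distance of bottle from where it was at the start of the episode above 0.03 m or angle between bottle's own z axis and vertical above 0.5 rad).
It fails at once if the counterweight is pushed more than 30 mm or tipped over (distance of weight from where it was at the start of the episode above 0.03 m or angle between weight's own z axis and vertical above 0.5 rad).
It also fails if it takes over 115 s, if anything falls off the work surface, if the arm or the gripper's body presses on something with over 40 N, if the wrist force passes 120 N, or if a joint passes its speed limit or range.

### The arm

A 6-joint arm with a two-finger parallel gripper is mounted at the origin on the work surface. World frame = base frame: x ahead of the robot, y to its left, z up, the work surface at z = 0. Lengths are in mm, angles in rad, forces in N, time in s.
With the tool pointing down it reaches from about 350 to 775 mm from the base axis. Payload 7.3 kg.
Tool frame: the origin (TCP) lies midway between the tips of the shut fingers; the grasp point (between the pads) lies 19 mm behind it (bot.tcp_to_grasp is the distance from the TCP to the grasp point, in mm); z points along the fingers, y is the line along which they close (so a half turn about z gives the same grasp; the last joint's range is limited). The gripper opens to 92 mm and grips with 3 to 60 N. Pads are 19 mm wide; open, the fingers measure 130 mm over their backs; the gripper's body (75 mm by 190 mm) begins 47 mm behind the grasp point.
Start: joints at [-1.433, 0.342, 1.524, -0, 1.275, -0.146], TCP at [147.025, -504.012, 226.741] pointing down, gripper open.
Joint ranges: [-2.53, 2.53], [-0.77, 2.02], [0.04, 2.7], [-1, 4.14], [0.28, 2.66], [-3.11, 3.11]. Speed limits (rad/s): [2.57, 2.57, 3.14, 3.14, 3.14, 3.14].

### API

Orientations are given as [roll, pitch, yaw] about the fixed x, y, z axes, in that order (R = Rz(yaw) Ry(pitch) Rx(roll)).
In Python, from plant import bot, viewer gives the robot as it stands. The module is installed in compiled form; this text tells all that it offers.
- The arm moves only by the shell command python3 -m handwheel 'ROWS'. ROWS is text: rows parted by semicolons, each of 7 numbers parted by spaces: the shift along the tool's x, y, z scaled (see below), then the turn, a rotation vector about the tool's x, y, z scaled (see below), then the opening, from -1 (shut) to 1 (fully open), so that 0 is half open. In form: tx ty tz rx ry rz gripper; .... A call has 1 to 8 rows; each row is the pose to reach, as a shift and turn from the pose commanded when the call began, along the tool's axes at that moment, turning the shorter way round; what a row does not reach only later rows make up. The controller multiplies each number of a shift by 10 cm and each number of a turn by pi rad. A row lasts 1/12 s, in which the tool goes at most 41.7 mm and 7.16 degrees, less where a joint would pass 70% of its speed; a pose out of reach is approached as far as the arm can. A call with a number of a shift or a turn outside -1 to 1 is refused whole. A call with a gripper value outside its range is refused whole. The fingers move at their own pace and stop on an object; the grip force is fixed at half the most. Time passes only in rows, so rows that repeat a pose let the fingers close. It gives the time, the measured TCP pose, the force, the opening and the grip force at its end, in the units of the state.
- bot.get_obs(): the state, without advancing time (a new reading comes with each control period).
- viewer.capture(name): name is "scene" or "top"; returns a dict with "frame" (480x640x3 uint8, red, green, blue), "fov_y" (degrees; the focal length in pixels is half the picture's height over the tangent of half this angle, whatever the lens; pixels are square), "cx", "cy" (the principal point, pixels), "T" (4x4, takes a point from camera to world coordinates). Camera axes: x right, y down, z forward; pixel columns grow to the right and rows downward; lengths in mm; the calibration is good to about 2 mm. A picture is of the moment at which its call begins. There is no depth.
- bot.close_job(): hands the job in; it is judged then, once.
Trained networks look in a picture, given as the dict that the camera call returned (one of the last four; its "shot" number tells which), for a name from the list of things; names that differ only in an ending like _2 or _b are one class to them, and where a whole thing is asked for, a point or a joint stands for the part that bears it (a point fixed in the world has none). Each returns a list of dicts, best first, with "score" (0 to 1); they miss things now and then, are a little off and sometimes report something else, mostly with a low value. They report only what shows in the picture. A call takes as long as a camera call. They do not tell look-alikes from the thing itself.
- viewer.recognise(target, picture): "centre" ([column, row] in pixels, amid what is visible of it).
- viewer.cut_out(target, picture): "pixels" (480x640 bool, what is visible of it) and "centre" ([column, row] in pixels, amid what is visible of it).
The state is a dict: "time": time; "joint_positions": joint angles; "dq": joint speeds; "tau": joint torques, N m; "tool_pos": TCP position; "tcp_rot": TCP orientation; "contact_force": force on the tool from outside, world axes, zero at the start; "moment": the same for the moment, N m; "grip_width": finger opening in mm; "finger_force": force on a finger pad.
Only numpy, scipy, OpenCV 4.12 (cv2) and the standard library are available. Lean on these libraries where they do the work, as an engineer would, in place of code of your own. Each camera call takes 0.05 s, during which the arm holds its last target. There are 200 camera calls.

## Working session

There is one attempt and no reset: what is moved stays moved. The work goes in short steps, Python scripts to look and compute and a shell command to move; the robot and the scene stay as the last step left them, time stands still between calls to the robot, and variables do not carry over. Pictures are saved under pics/ and viewed, at most 14 in all, crops included, and the job is handed in when it is done.

```bash
mkdir -p pics
cat > h.py <<'E'
import numpy as np, cv2
from plant import bot, viewer
def ray(p,uv):
    f=240/np.tan(np.radians(p["fov_y"])/2)
    d=np.array([(uv[0]-p["cx"])/f,(uv[1]-p["cy"])/f,1.0]); T=np.array(p["T"])
    return T[:3,3],T[:3,:3]@d
def at(p,uv,z):
    o,d=ray(p,uv); return o+d*(z-o[2])/d[2]
def proj(p,X):
    T=np.array(p["T"]); c=T[:3,:3].T@(np.array(X,float)-T[:3,3]); f=240/np.tan(np.radians(p["fov_y"])/2)
    return c[0]/c[2]*f+p["cx"],c[1]/c[2]*f+p["cy"]
def save(p,n): cv2.imwrite(f"pics/{n}.png",p["frame"][:,:,::-1])
E
python3 - <<'E'
from h import *
np.set_printoptions(precision=1,suppress=True)
for c in("top","scene"):
    p=viewer.capture(c); save(p,c+"0"); print(c,p["fov_y"],p["cx"],p["cy"]); print(np.array(p["T"]))
    for t in("dock","tray_mid","headshell_mid","guard_mid","cover_grip","driver","bottle","weight"):
        for r in viewer.cut_out(t,p)[:3]:
            m=r["pixels"].astype(np.uint8); q=cv2.minAreaRect(cv2.findNonZero(m))
            print(t,round(r["score"],2),np.array(r["centre"]),m.sum(),"rect",np.array(q[0]),np.array(q[1]),round(q[2],1),"z0:",at(p,r["centre"],0)[:2])
o=bot.get_obs(); print(o["tcp_rot"],o["grip_width"],bot.tcp_to_grasp)
E
```

```text
top 56.340368705100225 316.79626761971747 241.7584695444742
[[   0.    -1.     0.1  448. ]
 [  -1.    -0.    -0.   -24.3]
 [   0.    -0.1   -1.  1017. ]
 [   0.     0.     0.     1. ]]
dock 0.57 [148.8 312.5] 4832 rect [149.5 311.5] [85. 59.] 90.0 z0: [418.3 343.4]
tray_mid 0.82 [451.3 310. ] 2475 rect [454.3 309.6] [64.5 39.9] 82.9 z0: [ 431.3 -334.6]
tray_mid 0.65 [306.7 289.8] 3559 rect [309.7 288.8] [48.6 75.1] 3.2 z0: [472.8  -8.9]
headshell_mid 0.73 [297.3 192.2] 176 rect [296.9 191.6] [21.5  8.7] 81.3 z0: [697.9  16.1]
guard_mid 0.58 [398.5 270.4] 108 rect [399.  266.5] [ 9. 12.] 90.0 z0: [ 519.  -216.9]
guard_mid 0.49 [395.7 233.7] 164 rect [399.2 234.2] [12.7 13.9] 59.0 z0: [ 603.3 -211.5]
guard_mid 0.49 [232.3 167.9] 231 rect [230. 167.] [16. 16.] 90.0 z0: [754.1 168.9]
cover_grip 0.72 [312.2 290.2] 3432 rect [310.1 288.7] [47.6 73.9] 2.9 z0: [472.  -21.3]
driver 0.72 [183.2 237.2] 191 rect [191.6 234.2] [ 8.6 41.2] 53.1 z0: [589.2 275.2]
driver 0.66 [492.1 195. ] 383 rect [493.  196.5] [16.1 30. ] 63.4 z0: [ 697.1 -437.3]
bottle 0.84 [495.5 197.7] 502 rect [492.5 196.5] [1
[... 574 characters left out ...]
.8 309.4] 306 rect [305.5 308.8] [12.8 27.7] 29.7 z0: [682.5  14.4]
guard_mid 0.67 [265.5 199.4] 183 rect [270.3 199.8] [15.6 13.4] 45.0 z0: [ 521.5 -235.7]
guard_mid 0.53 [248.7 218.9] 166 rect [248. 220.] [16. 12.] 90.0 z0: [ 586.6 -229.8]
cover_grip 0.77 [352.7 228.5] 3686 rect [355.4 227.8] [51.6 78.9] 43.2 z0: [465.8 -30.9]
driver 0.8 [441.2 338.2] 274 rect [434.5 341.1] [47.1  9.7] 3.0 z0: [573.8 258.3]
driver 0.41 [249.8 218.6] 96 rect [248.5 218.5] [11.  9.] 90.0 z0: [ 584.4 -228.4]
bottle 0.58 [151.5 193.4] 596 rect [151.8 189.4] [39.9 18.8] 68.2 z0: [ 668.5 -453.8]
weight 0.84 [354.8 381. ] 378 rect [352.5 377.5] [23. 19.] 90.0 z0: [747.9 174. ]
[3.1 0.  0.3] 91.78002424601895 18.8
```

View pics/top0.png

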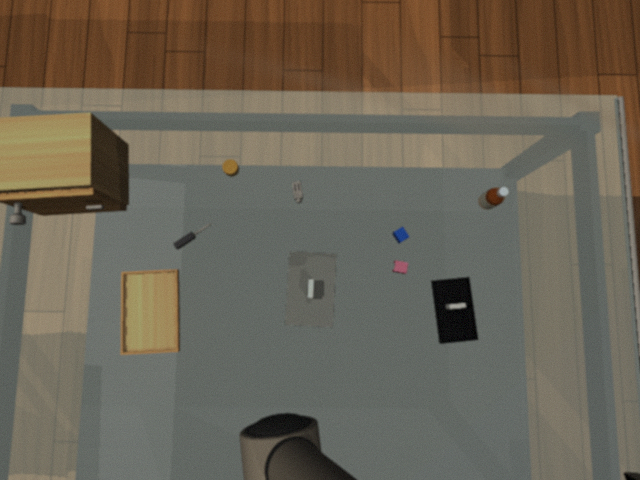

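View pics/scene0.png

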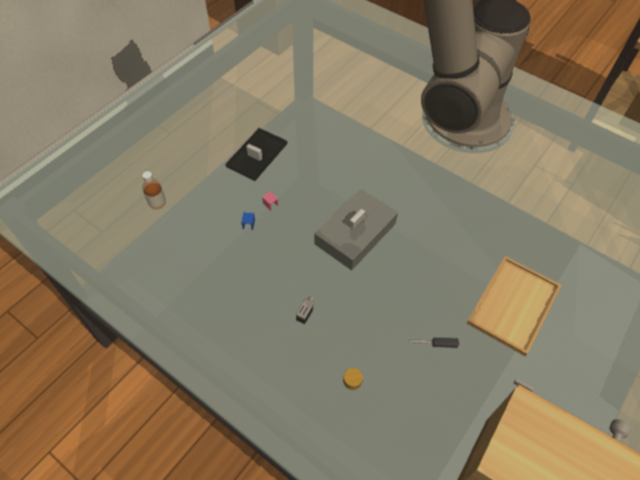

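The top view shows the tray at (454,310) with its fin slightly above centre, the blue guard at (401,235) with its pink look-alike at (400,267), the headshell at (297,192), the cover at (311,289) and the dock at (150,312). The scene view agrees with this: tray (257,153), blue guard (248,220), pink (270,200). Next I fit the poses in both views.

```bash
cat > fit.py <<'E'
from h import *
from scipy.optimize import minimize
M={"dock":[(0,0,0,181,125,14)],"tray_mid":[(0,0,0,140,84,12),(-9,0,4,10,36,34)],"headshell_mid":[(0,0,0,48,20,30)],
   "guard_mid":[(0,0,0,28,24,26)],"cover_grip":[(0,0,0,159,103,43),(0,0,43,40,12,69)]}
def sil(p,t,v,z0):
    im=np.zeros((480,640),np.uint8);c,s=np.cos(v[2]),np.sin(v[2])
    for x,y,z,l,w,h in M[t]:
        q=[]
        for a in(-1,1):
            for b in(-1,1):
                X,Y=x+a*l/2,y+b*w/2
                for Z in(z,h): q.append(proj(p,(v[0]+c*X-s*Y,v[1]+s*X+c*Y,z0+Z)))
        q=cv2.convexHull(np.float32(q)); cv2.fillConvexPoly(im,np.int32(np.round(q*16)),255,cv2.LINE_AA,4)
    return im/255.
def fit(t,views,z0,yaws,x0):
    def cost(u):
        v=[u[0]*10,u[1]*10,u[2]]; c=0
        for p,m in views:
            s=sil(p,t,v,z0); c+=1-np.minimum(s,m).sum()/np.maximum(s,m).sum()
        return c/len(views)
    out=[]
    for y in yaws:
        S=[[x0[0]/10,x0[1]/10,y]]; S+=[[S[0][0]+1.5,S[0][1],y],[S[0][0],S[0][1]+1.5,y],[S[0][0],S[0][1],y+.25]]
        r=minimize(cost,S[0],method="Nelder-Mead",options=dict(initial_simplex=S,maxiter=90)); out.append((r.fun,r.x*[10,10,1]))
    return sorted(out,key=lambda a:a[0])
def mask(t,p):
    R=viewer.cut_out(t,p)
    if t=="guard_mid":
        def blue(r):
            c=p["frame"][r["pixels"]].mean(0); return c[2]-1.3*c[0]
        R=[max(R,key=blue)] if R else []
    return R[0]["pixels"].astype(float) if R else None
E
python3 - <<'E'
from fit import *
np.set_printoptions(precision=2,suppress=True)
P=[viewer.capture("top"),viewer.capture("scene")]
Y={"dock":[0],"tray_mid":[0.15,3.29],"headshell_mid":[-.4,0,.4],"guard_mid":[-.4,0.4,1.2],"cover_grip":[-.2,.2]}
X={"dock":(418,342),"tray_mid":(431,-335),"headshell_mid":(685,15),"guard_mid":(590,-213),"cover_grip":(466,-20)}
for t in M:
    V=[(p,mask(t,p)) for p in P]; V=[v for v in V if v[1] is not None]
    for f,v in fit(t,V,0,Y[t],X[t]): print(t,len(V),"both",round(f,3),v)
    for w in V: print("   one",fit(t,[w],0,[Y[t][0] if t!="tray_mid" else 3.29],X[t])[0])
E
```

```text
dock 2 both 0.04 [421.43 338.09   0.06]
   one (np.float64(0.03280087238171481), array([421.99, 339.23,   0.07]))
   one (np.float64(0.03716044842827726), array([419.71, 337.3 ,   0.06]))
tray_mid 2 both 0.078 [ 432.01 -340.12    0.12]
tray_mid 2 both 0.078 [ 431.88 -339.9     3.26]
   one (np.float64(0.08279075733913266), array([ 433.55, -338.32,    3.26]))
   one (np.float64(0.05957218202516423), array([ 429.  , -340.48,    3.25]))
headshell_mid 2 both 0.286 [692.81  14.71   0.22]
headshell_mid 2 both 0.286 [693.05  14.62   0.21]
headshell_mid 2 both 0.287 [692.79  14.07   0.24]
   one (np.float64(0.3054171999568227), array([694.58,  15.85,   0.18]))
   one (np.float64(0.23840876287640622), array([692.53,  12.79,   0.31]))
guard_mid 2 both 0.257 [ 599.03 -219.64    0.64]
guard_mid 2 both 0.267 [ 599.09 -220.17    0.51]
guard_mid 2 both 0.352 [ 598.8  -220.36   -0.34]
   one (np.float64(0.2836597528365974), array([ 600.46, -219.01,   -0.35]))
   one (np.float64(0.31136232994826607), array([ 595.93, -222.56,   -0.74]))
cover_grip 2 both 0.056 [474.26 -17.37  -0.04]
cover_grip 2 both 0.056 [474.22 -17.49  -0.04]
   one (np.float64(0.041959943945747646), array([475.72, -16.98,  -0.05]))
   one (np.float64(0.05699273083176415), array([471.01, -19.52,  -0.02]))
```

Run:
```python
from h import *
P=[viewer.capture("top"),viewer.capture("scene")]
def crop(i,c,s,k=250):
    return cv2.resize(P[i]["frame"][c[1]-s:c[1]+s,c[0]-s:c[0]+s],(k,k),interpolation=cv2.INTER_CUBIC)
a=[np.hstack([crop(i,c,s) for c,s in L]) for i,L in((0,[((401,235),20),((297,192),20),((455,310),38)]),(1,[((248,220),20),((306,309),20),((257,153),38)]))]
cv2.imwrite("pics/crops.png",np.vstack(a)[:,:,::-1])
# fin: bright blob within the tray
for p,(c,s) in zip(P,(((455,310),20),((254,153),16))):
    g=p["frame"].max(2).astype(float); m=np.zeros_like(g); m[c[1]-s:c[1]+s,c[0]-s:c[0]+s]=1; m*=g>110
    q=cv2.minAreaRect(cv2.findNonZero(m.astype(np.uint8))); print(q, at(p,q[0],34 if p is P[0] else 25))
    for x in(-9,9): print("  predicted fin top, +-", proj(p,(432+x*np.cos(3.26),-340+x*np.sin(3.26),34)))
```

```text
((463.26470947265625, 301.441162109375), (8.574929237365723, 30.18375015258789), 59.03623962402344) [ 450.57448007 -350.91459759   34.        ]
  predicted fin top, +- (np.float64(457.91333206903414), np.float64(305.8461011545305))
  predicted fin top, +- (np.float64(459.1386976006622), np.float64(314.1713795960959))
((254.950439453125, 150.3968505859375), (43.11931610107422, 15.300400733947754), 34.59228515625) [ 438.33410255 -336.62715216   25.        ]
  predicted fin top, +- (np.float64(253.17087447728954), np.float64(147.96538800272964))
  predicted fin top, +- (np.float64(257.4340072428397), np.float64(143.1574181420252))
```

View pics/crops.png

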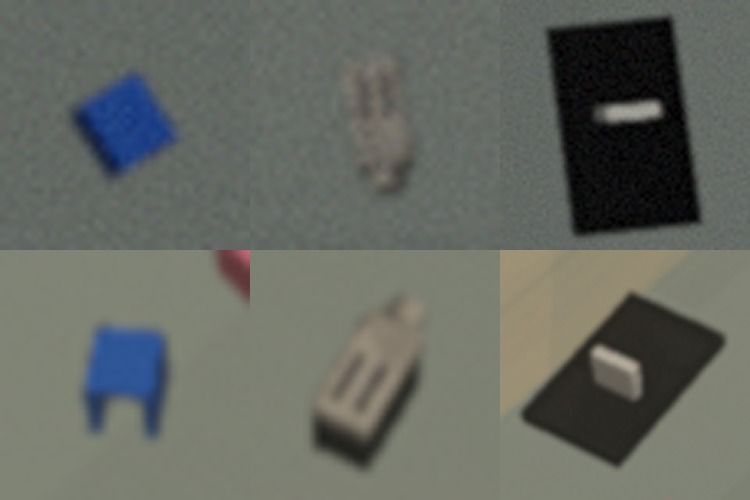

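The crops show the guard with its open end towards the scene camera (yaw about 0.64), the headshell stub pointing towards the robot (yaw about 0.2), and the tray fin on the +x side of the tray. Next I rotate above the tray.

```bash
cat > go.py <<'E'
# usage: go.py x y z yaw -> tool-axis shift (units of 100 mm) now, and after a pure turn to yaw
import sys
from h import *
from scipy.spatial.transform import Rotation as R
x,y,z,yaw=map(float,sys.argv[1:5]); o=bot.get_obs()
A=R.from_euler("xyz",o["tcp_rot"]); B=R.from_euler("xyz",[np.pi,0,yaw]); d=np.array([x,y,z])-o["tool_pos"]
np.set_printoptions(precision=3,suppress=True)
print("t",round(o["time"],2),"pos",np.array(o["tool_pos"]),"rpy",np.array(o["tcp_rot"]),"w",round(o["grip_width"],1),"F",np.array(o["contact_force"]))
print("turn/pi",(A.inv()*B).as_rotvec()/np.pi,"shift now",A.inv().apply(d)/100,"shift after turn",B.inv().apply(d)/100)
E
python3 go.py 441 -339 7 1.69
python3 -m handwheel '0 0 0 0 0 -0.04 -0.13;0 0 0 0 0 -0.08 -0.13;0 0 0 0 0 -0.12 -0.13;0 0 0 0 0 -0.16 -0.13;0 0 0 0 0 -0.2 -0.13;0 0 0 0 0 -0.24 -0.13;0 0 0 0 0 -0.28 -0.13'
python3 go.py 441 -339 7 1.69
```

```text
t 1.6 pos [ 147.021 -504.015  226.752] rpy [ 3.141 -0.     0.284] w 91.5 F [ 0.691 -0.123 -0.12 ]
turn/pi [ 0.     0.    -0.448] shift now [ 3.284 -0.761  2.197] shift after turn [1.289 3.115 2.198]
time: 2.18
tool_pos: [147.0, -504.0, 226.7]
tcp_rot: [3.142, 0.0, 1.165]
contact_force: [1.1, -0.5, -0.8]
grip_width: 50.0
finger_force: 0.0
t 2.18 pos [ 147.043 -504.008  226.746] rpy [3.142 0.    1.165] w 50.0 F [ 1.06  -0.531 -0.801]
turn/pi [ 0.     0.    -0.167] shift now [2.677 2.049 2.197] shift after turn [1.289 3.115 2.197]
```

```bash
python3 -m handwheel '0 0 0 0 0 -0.04 -0.13;0 0 0 0 0 -0.08 -0.13;0 0 0 0 0 -0.12 -0.13;0 0 0 0 0 -0.16 -0.13;0 0 0 0 0 -0.167 -0.13' >/dev/null
python3 -m handwheel '0.1 0.25 0.1 0 0 0 -0.13;0.2 0.5 0.2 0 0 0 -0.13;0.3 0.75 0.3 0 0 0 -0.13;0.4 1 0.4 0 0 0 -0.13'>/dev/null
python3 -m handwheel '0.1 0.25 0.1 0 0 0 -0.13;0.2 0.5 0.2 0 0 0 -0.13;0.3 0.75 0.3 0 0 0 -0.13;0.4 1 0.4 0 0 0 -0.13'>/dev/null
python3 -m handwheel '0.12 0.25 0.1 0 0 0 -0.13;0.25 0.5 0.2 0 0 0 -0.13;0.37 0.75 0.3 0 0 0 -0.13;0.49 1 0.4 0 0 0 -0.13;0.49 1 0.4 0 0 0 -0.13'
python3 go.py 441 -339 7 1.69
python3 - <<'E'
from h import *
a=[]
for c,(u,v) in(("top",(456,310)),("scene",(257,153))):
    p=viewer.capture(c); a.append(cv2.resize(p["frame"][v-60:v+60,u-60:u+60],(400,400),interpolation=cv2.INTER_CUBIC))
cv2.imwrite("pics/t1.png",np.hstack(a)[:,:,::-1])
E
```

```text
time: 3.68
tool_pos: [433.2, -338.8, 104.9]
tcp_rot: [-3.141, -0.003, 1.684]
contact_force: [0.1, 0.3, -0.5]
grip_width: 39.9
finger_force: 0.0
t 3.68 pos [ 433.25  -338.835  104.854] rpy [-3.141 -0.003  1.684] w 39.9 F [ 0.115  0.309 -0.53 ]
turn/pi [-0.    -0.001 -0.002] shift now [-0.013  0.077  0.978] shift after turn [-0.011  0.077  0.979]
```

View pics/t1.png

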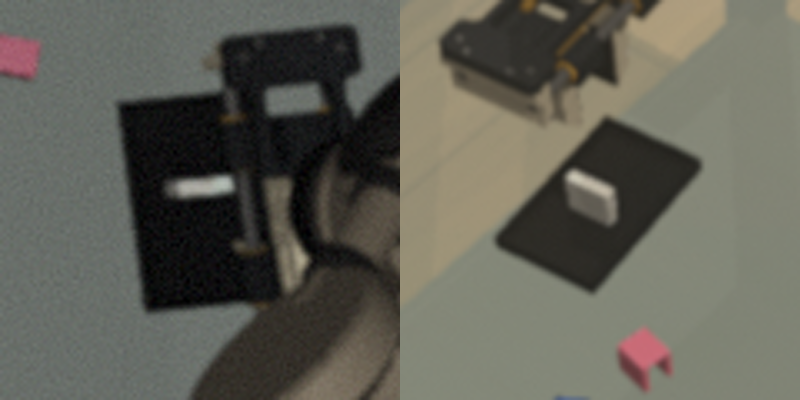

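The top crop shows the gripper above the tray with the fin at full-picture (456,306). The fin is predicted at (458,306), so the two match. I descend and grip.

```bash
python3 -m handwheel '0 0.07 0.2 0 0 0 -0.13;0 0.07 0.4 0 0 0 -0.13;0 0.07 0.6 0 0 0 -0.13;0 0.07 0.75 0 0 0 -0.13;0 0.07 0.86 0 0 0 -0.13;0 0.07 0.93 0 0 0 -0.13;0 0.07 0.97 0 0 0 -0.13;0 0.07 0.97 0 0 0 -0.13'
python3 -m handwheel '0 0 0 0 0 0 -1;0 0 0 0 0 0 -1;0 0 0 0 0 0 -1;0 0 0 0 0 0 -1;0 0 0 0 0 0 -1;0 0 0 0 0 0 -1'
```

```text
time: 4.45
tool_pos: [437.2, -341.7, 9.5]
tcp_rot: [-3.141, -0.0, 1.682]
contact_force: [0.1, 1.1, -0.4]
grip_width: 40.2
finger_force: 0.0
time: 4.95
tool_pos: [438.0, -341.6, 10.2]
tcp_rot: [3.141, 0.001, 1.683]
contact_force: [1.3, -0.2, 2.7]
grip_width: 10.0
finger_force: 30.0
```

```bash
python3 -m handwheel '0 0 -0.08 0 0 0 -1;0 0 -0.2 0 0 0 -1;0 0 -0.4 0 0 0 -1;0 0 -0.6 0 0 0 -1;0 0 -0.8 0 0 0 -1;0 0 -0.93 0 0 0 -1;0 0 -1 0 0 0 -1'
python3 go.py 429 336 68 1.63
```

```text
time: 5.53
tool_pos: [438.0, -341.8, 111.9]
tcp_rot: [3.14, 0.002, 1.684]
contact_force: [0.4, -0.1, -1.3]
grip_width: 9.8
finger_force: 30.0
t 5.53 pos [ 437.969 -341.797  111.949] rpy [3.14  0.002 1.684] w 9.8 F [ 0.42  -0.097 -1.334]
turn/pi [0.    0.001 0.017] shift now [6.746 0.673 0.426] shift after turn [6.771 0.312 0.439]
```

```bash
python3 -m handwheel '0 0 0 0 0 0.01 -1;0 0 0 0 0 0.017 -1' >/dev/null
python3 -m handwheel '0.05 0 0 0 0 0 -1;0.15 0 0 0 0 0 -1;0.3 0.01 0 0 0 0 -1;0.5 0.02 0 0 0 0 -1;0.74 0.03 0 0 0 0 -1;0.97 0.045 0 0 0 0 -1' >/dev/null
python3 -m handwheel '0.24 0.01 0 0 0 0 -1;0.49 0.02 0 0 0 0 -1;0.73 0.03 0 0 0 0 -1;0.97 0.045 0 0 0 0 -1' >/dev/null
python3 -m handwheel '0.24 0.01 0 0 0 0 -1;0.49 0.02 0 0 0 0 -1;0.73 0.03 0 0 0 0 -1;0.97 0.045 0 0 0 0 -1' >/dev/null
python3 -m handwheel '0.24 0.01 0 0 0 0 -1;0.49 0.02 0 0 0 0 -1;0.73 0.03 0 0 0 0 -1;0.97 0.045 0 0 0 0 -1' >/dev/null
python3 -m handwheel '0.24 0.01 0 0 0 0 -1;0.49 0.02 0 0 0 0 -1;0.73 0.03 0 0 0 0 -1;0.97 0.045 0 0 0 0 -1' >/dev/null
python3 -m handwheel '0.24 0.01 0 0 0 0 -1;0.49 0.02 0 0 0 0 -1;0.73 0.03 0 0 0 0 -1;0.97 0.045 0 0 0 0 -1' >/dev/null
python3 -m handwheel '0.24 0.01 0.1 0 0 0 -1;0.49 0.02 0.2 0 0 0 -1;0.71 0.03 0.3 0 0 0 -1;0.85 0.04 0.4 0 0 0 -1;0.92 0.04 0.43 0 0 0 -1;0.95 0.045 0.43 0 0 0 -1;0.95 0.045 0.43 0 0 0 -1;0.95 0.045 0.43 0 0 0 -1'
python3 go.py 429 336 18 1.63
python3 - <<'E'
from fit import *
p=viewer.capture("scene"); save(p,"t2")
E
```

```text
time: 8.53
tool_pos: [428.8, 335.9, 67.2]
tcp_rot: [3.141, 0.0, 1.63]
contact_force: [-0.3, -0.7, -0.2]
grip_width: 9.9
finger_force: 30.0
t 8.53 pos [428.776 335.907  67.152] rpy [3.141 0.    1.63 ] w 9.9 F [-0.289 -0.73  -0.239]
turn/pi [0. 0. 0.] shift now [0.001 0.002 0.492] shift after turn [0.001 0.002 0.492]
```

View pics/t2.png

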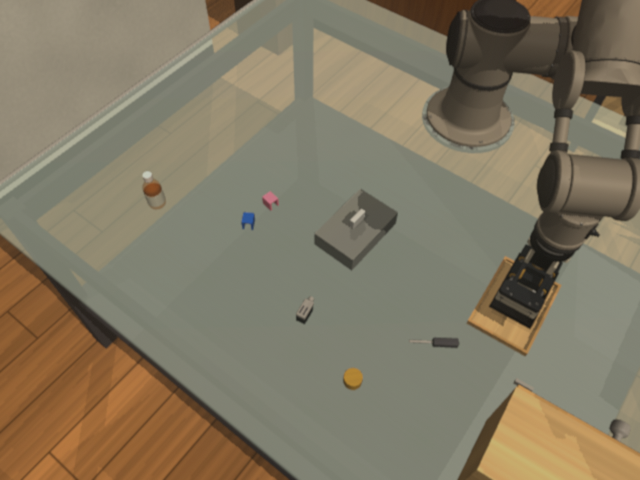

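The tray hangs over the dock at about (520,300), inside the rim. I lower it and release.

```bash
python3 -m handwheel '0 0 0.1 0 0 0 -1;0 0 0.2 0 0 0 -1;0 0 0.3 0 0 0 -1;0 0 0.38 0 0 0 -1;0 0 0.43 0 0 0 -1;0 0 0.46 0 0 0 -1;0 0 0.48 0 0 0 -1;0 0 0.48 0 0 0 -1'
python3 -m handwheel '0 0 0.006 0 0 0 -1;0 0 0.006 0 0 0 -1;0 0 0.006 0 0 0 -0.8;0 0 0.006 0 0 0 -0.6;0 0 0.006 0 0 0 -0.3;0 0 0.006 0 0 0 -0.3'
python3 -m handwheel '0 0 -0.2 0 0 0 -0.3;0 0 -0.45 0 0 0 -0.3;0 0 -0.7 0 0 0 -0.3;0 0 -1 0 0 0 -0.3'
```

```text
time: 9.25
tool_pos: [429.0, 336.3, 18.6]
tcp_rot: [-3.141, 0.0, 1.63]
contact_force: [0.8, 0.1, -1.9]
grip_width: 10.2
finger_force: 30.0
time: 9.75
tool_pos: [429.1, 336.4, 18.2]
tcp_rot: [3.141, -0.0, 1.63]
contact_force: [0.3, -0.3, 0.9]
grip_width: 25.0
finger_force: 0.0
time: 10.08
tool_pos: [428.3, 335.9, 118.4]
tcp_rot: [-3.14, 0.001, 1.63]
contact_force: [0.3, 0.3, -0.5]
grip_width: 32.2
finger_force: 0.0
```

```bash
python3 -m handwheel '0 0 0 0 0 0.039 -0.3;0 0 0 0 0 0.078 -0.1;0 0 0 0 0 0.117 0.1;0 0 0 0 0 0.156 0.1;0 0 0 0 0 0.195 0.1;0 0 0 0 0 0.234 0.1;0 0 0 0 0 0.273 0.1;0 0 0 0 0 0.3 0.1' >/dev/null
python3 -m handwheel '0 0 0 0 0 0.039 0.1;0 0 0 0 0 0.078 0.1;0 0 0 0 0 0.117 0.1;0 0 0 0 0 0.15 0.1;0 0 0 0 0 0.155 0.1;0 0 0 0 0 0.155 0.1'
python3 go.py 692 14 80 0.2
```

```text
time: 11.25
tool_pos: [428.9, 336.4, 118.1]
tcp_rot: [3.142, -0.0, 0.203]
contact_force: [0.1, 0.2, 0.3]
grip_width: 50.7
finger_force: 0.0
t 11.25 pos [428.923 336.359 118.122] rpy [ 3.142 -0.     0.203] w 50.7 F [0.096 0.228 0.292]
turn/pi [ 0.    -0.     0.001] shift now [1.928 3.687 0.382] shift after turn [1.938 3.682 0.381]
```

```bash
python3 -m handwheel '0.1 0.2 0 0 0 0 0.1;0.23 0.44 0 0 0 0 0.1;0.36 0.68 0 0 0 0 0.1;0.48 0.92 0 0 0 0 0.1' >/dev/null
python3 -m handwheel '0.12 0.23 0 0 0 0 0.1;0.24 0.46 0 0 0 0 0.1;0.36 0.69 0 0 0 0 0.1;0.48 0.92 0 0 0 0 0.1' >/dev/null
python3 -m handwheel '0.12 0.23 0 0 0 0 0.1;0.24 0.46 0 0 0 0 0.1;0.36 0.69 0 0 0 0 0.1;0.48 0.92 0 0 0 0 0.1' >/dev/null
python3 -m handwheel '0.12 0.23 0.1 0 0 0 0.1;0.24 0.46 0.2 0 0 0 0.1;0.36 0.69 0.3 0 0 0 0.1;0.46 0.87 0.38 0 0 0 0.1;0.49 0.92 0.38 0 0 0 0.1;0.49 0.92 0.38 0 0 0 0.1' >/dev/null
python3 go.py 692 14 -4 0.2
python3 - <<'E'
from fit import *
np.set_printoptions(precision=2,suppress=True)
a=[];V={"dock":[],"tray_mid":[]}
for c in("top","scene"):
    p=viewer.capture(c)
    for t in V:
        m=mask(t,p)
        if m is None: continue
        if t=="dock": m=cv2.morphologyEx(m,cv2.MORPH_CLOSE,np.ones((5,5)))
        q=cv2.findNonZero(m.astype(np.uint8)); print(c,t,m.sum(),cv2.boundingRect(q))
        if t=="tray_mid": V[t].append((p,m)); print(fit(t,[(p,m)],8,[0.06,3.2],(421,338)))
    # dark pixels in the dock
    a.append(cv2.resize(p["frame"][240:390,75:275] if c=="top" else p["frame"][235:385,250:450],(400,300),interpolation=cv2.INTER_CUBIC))
    a.append(cv2.resize(p["frame"][150:300,220:420] if c=="top" else p["frame"][235:385,440:640],(400,300),interpolation=cv2.INTER_CUBIC))
cv2.imwrite("pics/t3.png",np.vstack([np.hstack(a[:2]),np.hstack(a[2:])])[:,:,::-1])
E
```

```text
t 12.75 pos [691.637  12.84   79.231] rpy [-3.141  0.001  0.201] w 50.6 F [-0.777 -0.145 -0.299]
turn/pi [-0.  0.  0.] shift now [ 0.007 -0.01   0.832] shift after turn [ 0.006 -0.011  0.832]
top dock 1416.0 (121, 269, 59, 60)
top tray_mid 1745.0 (127, 280, 42, 46)
[(np.float64(0.36055310694991904), array([429.51, 340.7 ,   0.08])), (np.float64(0.3606104688771271), array([427.4 , 340.48,   3.21]))]
scene dock 2419.0 (467, 257, 93, 98)
scene tray_mid 2806.0 (483, 266, 67, 73)
[(np.float64(0.0325175062886669), array([417.28, 338.28,   0.06])), (np.float64(0.03259209539441499), array([417.35, 338.22,   3.2 ]))]
```

View pics/t3.png

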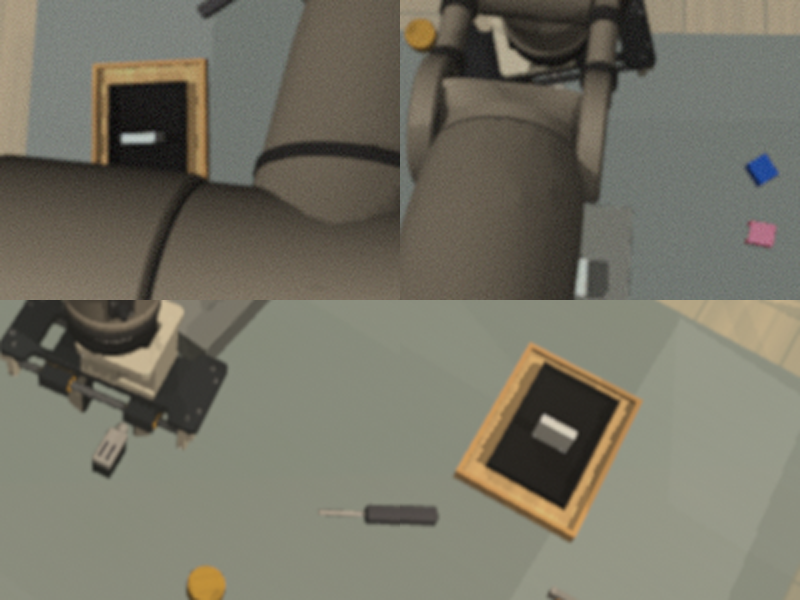

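The scene view shows the tray square in the dock, fitted at (417,338) against the dock at (420,337). The headshell is right below the gripper. I descend and grip it.

```bash
python3 -m handwheel '0.01 0 0.15 0 0 0 0.1;0.01 0 0.3 0 0 0 0.1;0.01 0 0.45 0 0 0 0.1;0.01 0 0.58 0 0 0 0.1;0.01 0 0.67 0 0 0 0.1;0.01 0 0.73 0 0 0 0.1;0.01 0 0.755 0 0 0 0.1;0.01 0 0.755 0 0 0 0.1'
python3 -m handwheel '0 0 0 0 0 0 -0.3;0 0 0 0 0 0 -0.6;0 0 0 0 0 0 -1;0 0 0 0 0 0 -1;0 0 0 0 0 0 -1;0 0 0 0 0 0 -1;0 0 0 0 0 0 -1'
python3 -m handwheel '0 0 -0.1 0 0 0 -1;0 0 -0.25 0 0 0 -1;0 0 -0.45 0 0 0 -1;0 0 -0.7 0 0 0 -1;0 0 -0.9 0 0 0 -1;0 0 -1 0 0 0 -1;0 0 -1 0 0 0 -1' 
python3 go.py 387 336 60 0.06
```

```text
time: 13.72
tool_pos: [692.3, 14.5, 4.3]
tcp_rot: [-3.142, 0.0, 0.201]
contact_force: [0.6, 0.4, 0.4]
grip_width: 50.2
finger_force: 0.0
time: 14.3
tool_pos: [692.5, 14.3, 5.0]
tcp_rot: [3.141, -0.0, 0.201]
contact_force: [-1.0, 0.4, 1.8]
grip_width: 19.7
finger_force: 30.0
time: 14.88
tool_pos: [694.0, 14.3, 108.1]
tcp_rot: [3.14, -0.005, 0.201]
contact_force: [-0.1, -0.0, -0.3]
grip_width: 19.3
finger_force: 30.0
t 14.88 pos [693.956  14.289 108.109] rpy [ 3.14  -0.005  0.201] w 19.3 F [-0.088 -0.018 -0.299]
turn/pi [ 0.    -0.002  0.045] shift now [-2.369 -3.765  0.462] shift after turn [-2.871 -3.395  0.481]
```

```bash
python3 -m handwheel '0 0 0 0 0 0.02 -1;0 0 0 0 0 0.045 -1;0 0 0 0 0 0.045 -1'>/dev/null
python3 -m handwheel '-0.05 -0.06 0 0 0 0 -1;-0.15 -0.18 0 0 0 0 -1;-0.33 -0.39 0 0 0 0 -1;-0.52 -0.62 0 0 0 0 -1;-0.72 -0.85 0 0 0 0 -1'>/dev/null
python3 -m handwheel '-0.18 -0.21 0 0 0 0 -1;-0.36 -0.42 0 0 0 0 -1;-0.54 -0.64 0 0 0 0 -1;-0.72 -0.85 0 0 0 0 -1'>/dev/null
python3 -m handwheel '-0.18 -0.21 0 0 0 0 -1;-0.36 -0.42 0 0 0 0 -1;-0.54 -0.64 0 0 0 0 -1;-0.72 -0.85 0 0 0 0 -1'>/dev/null
python3 -m handwheel '-0.18 -0.21 0.1 0 0 0 -1;-0.36 -0.42 0.25 0 0 0 -1;-0.52 -0.62 0.38 0 0 0 -1;-0.62 -0.75 0.45 0 0 0 -1;-0.68 -0.82 0.48 0 0 0 -1;-0.7 -0.845 0.48 0 0 0 -1;-0.71 -0.845 0.48 0 0 0 -1;-0.71 -0.845 0.48 0 0 0 -1'
python3 go.py 387 336 17 0.06
```

```text
time: 16.88
tool_pos: [386.3, 336.1, 57.0]
tcp_rot: [-3.141, -0.001, 0.06]
contact_force: [-0.1, -0.2, -0.2]
grip_width: 19.9
finger_force: 30.0
t 16.88 pos [386.334 336.064  57.022] rpy [-3.141 -0.001  0.06 ] w 19.9 F [-0.149 -0.163 -0.168]
turn/pi [-0. -0. -0.] shift now [0.006 0.001 0.4  ] shift after turn [0.007 0.001 0.4  ]
```

```bash
python3 -m handwheel '0 0 0.1 0 0 0 -1;0 0 0.2 0 0 0 -1;0 0 0.28 0 0 0 -1;0 0 0.33 0 0 0 -1;0 0 0.37 0 0 0 -1;0 0 0.385 0 0 0 -1;0 0 0.39 0 0 0 -1;0 0 0.39 0 0 0 -1'
python3 -m handwheel '0 0 0.005 0 0 0 -1;0 0 0.005 0 0 0 -1;0 0 0.005 0 0 0 -0.5;0 0 0.005 0 0 0 -0.4;0 0 0.005 0 0 0 -0.4;0 0 0.005 0 0 0 -0.4'
python3 -m handwheel '0 0 -0.1 0 0 0 -0.4;0 0 -0.25 0 0 0 -0.4;0 0 -0.5 0 0 0 -0.4;0 0 -0.75 0 0 0 -0.1;0 0 -1 0 0 0 0.1'
python3 go.py 599 -220 70 0.62
```

```text
time: 17.55
tool_pos: [385.9, 336.3, 17.5]
tcp_rot: [3.142, -0.0, 0.059]
contact_force: [0.4, 0.3, 1.2]
grip_width: 19.9
finger_force: 30.0
time: 18.05
tool_pos: [385.8, 336.3, 17.2]
tcp_rot: [-3.142, -0.0, 0.059]
contact_force: [-0.5, -0.5, -0.6]
grip_width: 27.2
finger_force: 0.0
time: 18.47
tool_pos: [385.6, 336.2, 118.8]
tcp_rot: [3.142, 0.0, 0.059]
contact_force: [1.0, 0.6, 1.0]
grip_width: 36.6
finger_force: 0.0
t 18.47 pos [385.576 336.189 118.823] rpy [3.142 0.    0.059] w 36.6 F [1.021 0.577 1.016]
turn/pi [ 0.     0.    -0.178] shift now [1.801 5.678 0.489] shift after turn [-1.495  5.767  0.488]
```

```bash
python3 -m handwheel '0 0 0 0 0 -0.039 0.1;0 0 0 0 0 -0.078 0.1;0 0 0 0 0 -0.117 0.1;0 0 0 0 0 -0.156 0.1;0 0 0 0 0 -0.18 0.1;0 0 0 0 0 -0.18 0.1'>/dev/null
python3 -m handwheel '-0.06 0.2 0 0 0 0 0.1;-0.12 0.45 0 0 0 0 0.1;-0.18 0.7 0 0 0 0 0.1;-0.25 0.96 0 0 0 0 0.1'>/dev/null
python3 -m handwheel '-0.08 0.32 0 0 0 0 0.1;-0.16 0.64 0 0 0 0 0.1;-0.25 0.96 0 0 0 0 0.1'>/dev/null
python3 -m handwheel '-0.08 0.32 0 0 0 0 0.1;-0.16 0.64 0 0 0 0 0.1;-0.25 0.96 0 0 0 0 0.1'>/dev/null
python3 -m handwheel '-0.08 0.32 0 0 0 0 0.1;-0.16 0.64 0 0 0 0 0.1;-0.25 0.96 0 0 0 0 0.1'>/dev/null
python3 -m handwheel '-0.08 0.32 0 0 0 0 0.1;-0.16 0.64 0 0 0 0 0.1;-0.25 0.96 0 0 0 0 0.1'>/dev/null
python3 -m handwheel '-0.06 0.25 0.1 0 0 0 0.1;-0.12 0.5 0.2 0 0 0 0.1;-0.18 0.74 0.3 0 0 0 0.1;-0.25 0.96 0.45 0 0 0 0.1;-0.25 0.96 0.48 0 0 0 0.1;-0.25 0.96 0.48 0 0 0 0.1'>/dev/null
python3 go.py 597.5 -220.5 4 0.62
python3 - <<'E'
from fit import *
p=viewer.capture("scene"); save(p,"t4")
a=[cv2.resize(p["frame"][v-h:v+h,u-w:u+w],(400,400),interpolation=cv2.INTER_CUBIC) for u,v,w,h in((248,215,50,50),(515,305,60,60))]
cv2.imwrite("pics/t4c.png",np.hstack(a)[:,:,::-1])
m=mask("tray_mid",p); print(fit("tray_mid",[(p,m)],8,[0.06],(420,338)))
for t in("headshell_mid","guard_mid"):
    for r in viewer.cut_out(t,p)[:3]: print(t,r["score"],r["centre"],at(p,r["centre"],27 if t[0]=="h" else 20))
E
```

```text
t 20.8 pos [ 600.089 -219.267   67.766] rpy [-3.139  0.001  0.621] w 50.7 F [-0.396  0.496 -0.441]
turn/pi [-0.001  0.     0.   ] shift now [-0.027 -0.003  0.638] shift after turn [-0.028 -0.005  0.638]
[(np.float64(0.14491465489229116), array([4.16903228e+02, 3.38398832e+02, 5.67441069e-02]))]
headshell_mid 0.65 [525.7, 284.4] [380.51240926 336.27149858  27.        ]
guard_mid 0.65 [249.3, 216.8] [ 591.31825597 -221.46594477   20.        ]
guard_mid 0.54 [267.4, 200.6] [ 532.66066759 -219.0448821    20.        ]
```

View pics/t4c.png

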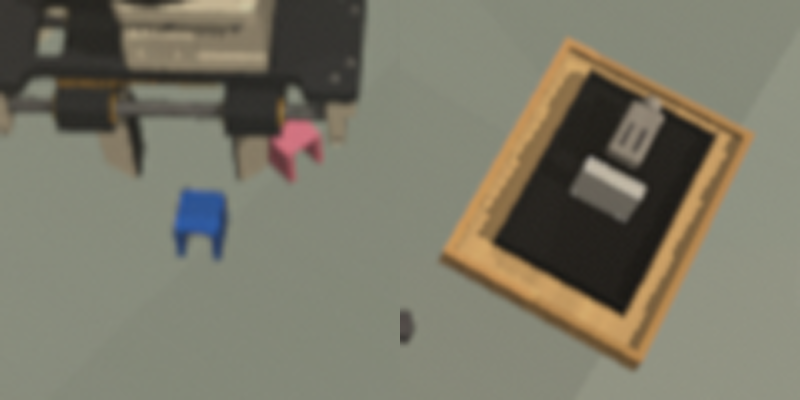

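The headshell stands in the long bay, and the fingers straddle the blue guard, clear of the pink one. I descend and grip.

```bash
python3 -m handwheel '-0.02 0 0.15 0 0 0 0.1;-0.02 0 0.3 0 0 0 0.1;-0.02 0 0.42 0 0 0 0.1;-0.02 0 0.52 0 0 0 0.1;-0.02 0 0.59 0 0 0 0.1;-0.02 0 0.63 0 0 0 0.1;-0.02 0 0.64 0 0 0 0.1;-0.02 0 0.64 0 0 0 0.1'
python3 -m handwheel '0 0 0 0 0 0 -0.3;0 0 0 0 0 0 -0.6;0 0 0 0 0 0 -1;0 0 0 0 0 0 -1;0 0 0 0 0 0 -1;0 0 0 0 0 0 -1;0 0 0 0 0 0 -1'
python3 -m handwheel '0 0 -0.1 0 0 0 -1;0 0 -0.25 0 0 0 -1;0 0 -0.45 0 0 0 -1;0 0 -0.7 0 0 0 -1;0 0 -0.9 0 0 0 -1;0 0 -1 0 0 0 -1;0 0 -1 0 0 0 -1' 
python3 go.py 457 337 63 0.06
```

```text
time: 21.67
tool_pos: [599.5, -219.8, 5.1]
tcp_rot: [3.141, 0.0, 0.625]
contact_force: [0.2, 0.1, 0.1]
grip_width: 50.8
finger_force: 0.0
time: 22.25
tool_pos: [599.5, -219.9, 5.4]
tcp_rot: [3.141, -0.0, 0.625]
contact_force: [-0.7, 0.2, 1.7]
grip_width: 23.5
finger_force: 30.0
time: 22.83
tool_pos: [600.8, -220.5, 108.3]
tcp_rot: [3.137, -0.002, 0.625]
contact_force: [-0.2, -0.3, -0.0]
grip_width: 24.0
finger_force: 30.0
t 22.83 pos [ 600.767 -220.456  108.291] rpy [ 3.137 -0.002  0.625] w 24.0 F [-0.21  -0.321 -0.038]
turn/pi [ 0.001 -0.001  0.18 ] shift now [ 2.094 -5.365  0.432] shift after turn [-1.101 -5.651  0.453]
```

```bash
python3 -m handwheel '0 0 0 0 0 0.03 -1;0 0 0 0 0 0.065 -1;0 0 0 0 0 0.1 -1;0 0 0 0 0 0.135 -1;0 0 0 0 0 0.165 -1;0 0 0 0 0 0.18 -1;0 0 0 0 0 0.18 -1'>/dev/null
python3 -m handwheel '-0.01 -0.06 0 0 0 0 -1;-0.04 -0.2 0 0 0 0 -1;-0.09 -0.44 0 0 0 0 -1;-0.13 -0.68 0 0 0 0 -1;-0.18 -0.94 0 0 0 0 -1'>/dev/null
python3 -m handwheel '-0.045 -0.24 0 0 0 0 -1;-0.09 -0.47 0 0 0 0 -1;-0.135 -0.71 0 0 0 0 -1;-0.18 -0.94 0 0 0 0 -1'>/dev/null
python3 -m handwheel '-0.045 -0.24 0 0 0 0 -1;-0.09 -0.47 0 0 0 0 -1;-0.135 -0.71 0 0 0 0 -1;-0.18 -0.94 0 0 0 0 -1'>/dev/null
python3 -m handwheel '-0.045 -0.24 0 0 0 0 -1;-0.09 -0.47 0 0 0 0 -1;-0.135 -0.71 0 0 0 0 -1;-0.18 -0.94 0 0 0 0 -1'>/dev/null
python3 -m handwheel '-0.045 -0.24 0 0 0 0 -1;-0.09 -0.47 0 0 0 0 -1;-0.135 -0.71 0 0 0 0 -1;-0.18 -0.94 0 0 0 0 -1'>/dev/null
python3 -m handwheel '-0.05 -0.24 0.1 0 0 0 -1;-0.1 -0.47 0.25 0 0 0 -1;-0.14 -0.68 0.38 0 0 0 -1;-0.17 -0.83 0.43 0 0 0 -1;-0.19 -0.91 0.45 0 0 0 -1;-0.2 -0.95 0.45 0 0 0 -1;-0.2 -0.95 0.45 0 0 0 -1;-0.2 -0.95 0.45 0 0 0 -1'>/dev/null
python3 go.py 457 337 17.5 0.06
```

```text
t 25.83 pos [456.446 337.314  60.519] rpy [ 3.142 -0.001  0.06 ] w 23.8 F [ 0.544 -0.098 -1.029]
turn/pi [ 0. -0. -0.] shift now [0.005 0.003 0.43 ] shift after turn [0.005 0.003 0.43 ]
```

```bash
python3 -m handwheel '0 0 0.1 0 0 0 -1;0 0 0.2 0 0 0 -1;0 0 0.28 0 0 0 -1;0 0 0.35 0 0 0 -1;0 0 0.4 0 0 0 -1;0 0 0.42 0 0 0 -1;0 0 0.425 0 0 0 -1;0 0 0.425 0 0 0 -1'
python3 -m handwheel '0 0 0.003 0 0 0 -1;0 0 0.003 0 0 0 -1;0 0 0.003 0 0 0 -0.4;0 0 0.003 0 0 0 -0.35;0 0 0.003 0 0 0 -0.35;0 0 0.003 0 0 0 -0.35'
python3 -m handwheel '0 0 -0.1 0 0 0 -0.35;0 0 -0.25 0 0 0 -0.35;0 0 -0.5 0 0 0 -0.35;0 0 -0.75 0 0 0 -0.1;0 0 -1 0 0 0 0.1'
python3 go.py 473 -18 110 -0.04
```

```text
time: 26.5
tool_pos: [456.1, 337.6, 17.5]
tcp_rot: [3.141, 0.0, 0.059]
contact_force: [-0.6, 1.0, -0.5]
grip_width: 24.0
finger_force: 30.0
time: 27.0
tool_pos: [456.1, 337.7, 17.1]
tcp_rot: [3.142, 0.0, 0.059]
contact_force: [-1.1, 0.6, 0.4]
grip_width: 29.6
finger_force: 0.0
time: 27.42
tool_pos: [456.0, 337.6, 119.0]
tcp_rot: [3.142, 0.0, 0.059]
contact_force: [-0.2, 0.8, 0.4]
grip_width: 39.0
finger_force: 0.0
t 27.42 pos [455.989 337.626 118.966] rpy [3.142 0.    0.059] w 39.0 F [-0.202  0.758  0.436]
turn/pi [0.    0.    0.032] shift now [-0.041  3.56   0.09 ] shift after turn [0.312 3.547 0.09 ]
```

```bash
python3 -m handwheel '0 0 0 0 0 0.02 0.1;0 0 0 0 0 0.032 0.1;0 0 0 0 0 0.032 0.1'>/dev/null
python3 -m handwheel '0.02 0.2 0 0 0 0 0;0.04 0.42 0 0 0 0 0;0.06 0.65 0 0 0 0 0;0.08 0.89 0 0 0 0 0'>/dev/null
python3 -m handwheel '0.02 0.22 0 0 0 0 0;0.04 0.44 0 0 0 0 0;0.06 0.66 0 0 0 0 0;0.08 0.89 0 0 0 0 0'>/dev/null
python3 -m handwheel '0.02 0.22 0 0 0 0 0;0.04 0.44 0 0 0 0 0;0.06 0.66 0 0 0 0 0;0.08 0.89 0 0 0 0 0'>/dev/null
python3 -m handwheel '0.02 0.22 0.03 0 0 0 0;0.04 0.44 0.06 0 0 0 0;0.06 0.68 0.09 0 0 0 0;0.08 0.84 0.09 0 0 0 0;0.08 0.88 0.09 0 0 0 0;0.08 0.88 0.09 0 0 0 0'>/dev/null
python3 go.py 473 -18 46 -0.04
python3 - <<'E'
from fit import *
np.set_printoptions(precision=2,suppress=True)
p=viewer.capture("scene"); save(p,"t5")
a=[cv2.resize(p["frame"][v-h:v+h,u-w:u+w],(400,400),interpolation=cv2.INTER_CUBIC) for u,v,w,h in((355,220,60,60),(515,305,60,60))]
cv2.imwrite("pics/t5c.png",np.hstack(a)[:,:,::-1])
for t in("headshell_mid","guard_mid"):
    for r in viewer.cut_out(t,p)[:3]: print(t,r["score"],np.array(r["centre"]),at(p,r["centre"],27 if t[0]=="h" else 27))
E
```

```text
t 29.17 pos [473.454 -19.12  108.426] rpy [ 3.142  0.    -0.042] w 45.6 F [-0.022 -0.641 -0.058]
turn/pi [ 0.     0.    -0.001] shift now [-0.005 -0.011  0.624] shift after turn [-0.005 -0.011  0.624]
headshell_mid 0.83 [528.  283.9] [376.59 339.46  27.  ]
guard_mid 0.57 [265.8 200.6] [ 538.73 -217.99   27.  ]
guard_mid 0.54 [509.  308.6] [450.96 334.38  27.  ]
```

View pics/t5c.png

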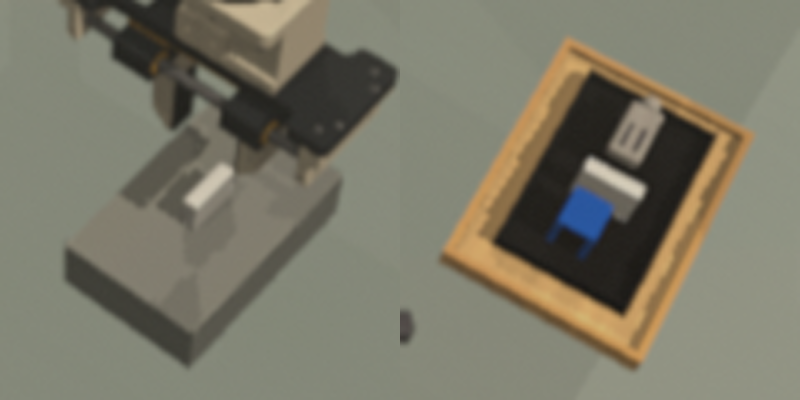

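The guard stands in the short bay and the cover bar lies between the fingers. I descend and grip the bar.

```bash
python3 -m handwheel '0 0 0.15 0 0 0 0;0 0 0.3 0 0 0 0;0 0 0.42 0 0 0 0;0 0 0.52 0 0 0 0;0 0 0.58 0 0 0 0;0 0 0.61 0 0 0 0;0 0 0.615 0 0 0 0;0 0 0.615 0 0 0 0'
python3 -m handwheel '0 0 0 0 0 0 -0.3;0 0 0 0 0 0 -0.6;0 0 0 0 0 0 -1;0 0 0 0 0 0 -1;0 0 0 0 0 0 -1;0 0 0 0 0 0 -1;0 0 0 0 0 0 -1'
python3 -m handwheel '0 0 -0.06 0 0 0 -1;0 0 -0.16 0 0 0 -1;0 0 -0.3 0 0 0 -1;0 0 -0.45 0 0 0 -1;0 0 -0.6 0 0 0 -1;0 0 -0.7 0 0 0 -1;0 0 -0.75 0 0 0 -1;0 0 -0.75 0 0 0 -1' 
python3 go.py 421 338 110 0.06
```

```text
time: 29.98
tool_pos: [473.6, -18.0, 47.1]
tcp_rot: [3.141, -0.0, -0.041]
contact_force: [-0.6, -0.0, 0.4]
grip_width: 45.9
finger_force: 0.0
time: 30.57
tool_pos: [473.5, -18.3, 46.9]
tcp_rot: [3.142, -0.0, -0.041]
contact_force: [-1.5, -0.1, 1.8]
grip_width: 11.7
finger_force: 30.0
time: 31.23
tool_pos: [474.0, -18.4, 122.9]
tcp_rot: [3.141, -0.002, -0.041]
contact_force: [0.4, 0.0, -1.2]
grip_width: 11.7
finger_force: 30.0
t 31.23 pos [473.988 -18.436 122.897] rpy [ 3.141 -0.002 -0.041] w 11.7 F [ 0.387  0.028 -1.199]
turn/pi [ 0.    -0.001 -0.032] shift now [-0.677 -3.54   0.126] shift after turn [-0.315 -3.59   0.129]
```

```bash
python3 -m handwheel '0 0 0 0 0 -0.016 -1;0 0 0 0 0 -0.032 -1;0 0 0 0 0 -0.032 -1'>/dev/null
python3 -m handwheel '0 -0.04 0 0 0 0 -1;-0.01 -0.12 0 0 0 0 -1;-0.02 -0.25 0 0 0 0 -1;-0.03 -0.4 0 0 0 0 -1;-0.05 -0.57 0 0 0 0 -1;-0.065 -0.73 0 0 0 0 -1;-0.08 -0.9 0 0 0 0 -1'>/dev/null
python3 -m handwheel '-0.015 -0.18 0 0 0 0 -1;-0.03 -0.36 0 0 0 0 -1;-0.045 -0.54 0 0 0 0 -1;-0.06 -0.72 0 0 0 0 -1;-0.08 -0.9 0 0 0 0 -1'>/dev/null
python3 -m handwheel '-0.015 -0.18 0 0 0 0 -1;-0.03 -0.36 0 0 0 0 -1;-0.045 -0.54 0 0 0 0 -1;-0.06 -0.72 0 0 0 0 -1;-0.08 -0.9 0 0 0 0 -1'>/dev/null
python3 -m handwheel '-0.015 -0.18 0.02 0 0 0 -1;-0.03 -0.36 0.05 0 0 0 -1;-0.045 -0.54 0.08 0 0 0 -1;-0.06 -0.7 0.1 0 0 0 -1;-0.07 -0.8 0.12 0 0 0 -1;-0.075 -0.86 0.13 0 0 0 -1;-0.075 -0.89 0.13 0 0 0 -1;-0.075 -0.89 0.13 0 0 0 -1'>/dev/null
python3 -m handwheel '0 0 0.05 0 0 0 -1;0 0 0.1 0 0 0 -1;0 0 0.1 0 0 0 -1;0 0 0.1 0 0 0 -1'>/dev/null
python3 go.py 421 338 55 0.06
python3 - <<'E'
from fit import *
np.set_printoptions(precision=2,suppress=True)
z0=bot.get_obs()["tool_pos"][2]-47
M["cover_grip"]=M["cover_grip"][:1]
a=[]
for c in("scene","top"):
    p=viewer.capture(c); m=mask("cover_grip",p)
    if m is not None: print(c,m.sum(),fit("cover_grip",[(p,m)],z0,[0.06],(421,338)))
    u,v,w,h=(515,295,75,75) if c=="scene" else (150,310,75,75)
    u=min(u,640-w); f=p["frame"].copy()
    a.append(cv2.resize(f[v-h:v+h,u-w:u+w],(400,400),interpolation=cv2.INTER_CUBIC))
cv2.imwrite("pics/t6c.png",np.hstack(a)[:,:,::-1])
E
```

```text
t 33.9 pos [420.622 337.508  98.29 ] rpy [3.141 0.001 0.058] w 11.9 F [ 0.944 -0.203 -1.277]
turn/pi [ 0.     0.    -0.001] shift now [ 0.005 -0.005  0.433] shift after turn [ 0.004 -0.005  0.433]
scene 3319.0 [(np.float64(0.3167530765862777), array([419.2 , 336.23,   0.06]))]
top 2269.0 [(np.float64(0.5225967462269983), array([423.6 , 338.31,   0.07]))]
```

View pics/t6c.png

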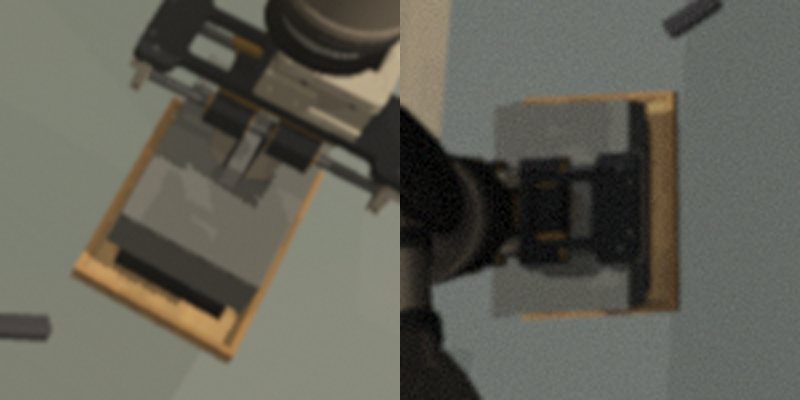

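The cover hovers symmetrically over the dock. The offset from the dock fits is under 1 mm in x and about −1 mm in y. I lower it in two stages.

```bash
python3 -m handwheel '0 -0.01 0.06 0 0 0 -1;0 -0.01 0.12 0 0 0 -1;0 -0.01 0.18 0 0 0 -1;0 -0.01 0.23 0 0 0 -1;0 -0.01 0.27 0 0 0 -1;0 -0.01 0.3 0 0 0 -1;0 -0.01 0.3 0 0 0 -1'
python3 -m handwheel '0 0 0.03 0 0 0 -1;0 0 0.06 0 0 0 -1;0 0 0.08 0 0 0 -1;0 0 0.1 0 0 0 -1;0 0 0.115 0 0 0 -1;0 0 0.125 0 0 0 -1;0 0 0.125 0 0 0 -1'
```

```text
time: 34.68
tool_pos: [420.3, 338.9, 67.9]
tcp_rot: [3.141, 0.001, 0.059]
contact_force: [-0.4, -0.2, -1.7]
grip_width: 11.9
finger_force: 30.0
time: 35.27
tool_pos: [420.6, 339.1, 56.1]
tcp_rot: [3.141, 0.0, 0.059]
contact_force: [-0.2, 0.3, -1.6]
grip_width: 11.6
finger_force: 30.0
```

```bash
python3 -m handwheel '0 0 0.01 0 0 0 -1;0 0 0.013 0 0 0 -1;0 0 0.013 0 0 0 -1'
python3 -m handwheel '0 0 0 0 0 0 -0.8;0 0 0 0 0 0 -0.6;0 0 0 0 0 0 -0.5;0 0 0 0 0 0 -0.4;0 0 0 0 0 0 -0.3'
python3 -m handwheel '0 0 -0.1 0 0 0 -0.3;0 0 -0.3 0 0 0 -0.3;0 0 -0.6 0 0 0 -0.3;0 0 -1 0 0 0 -0.3'
python3 -m handwheel '0.1 0.24 -0.1 0 0 0 0;0.2 0.48 -0.2 0 0 0 0;0.3 0.72 -0.3 0 0 0 0;0.4 1 -0.4 0 0 0 0'>/dev/null
python3 -m handwheel '0 0.24 0 0 0 0 0;0 0.48 0 0 0 0 0;0 0.72 0 0 0 0 0;0 1 0 0 0 0 0'>/dev/null
python3 -m handwheel '0 0.24 0 0 0 0 0;0 0.48 0 0 0 0 0;0 0.72 0 0 0 0 0;0 1 0 0 0 0 0;0 1 0 0 0 0 0;0 1 0 0 0 0 0'
python3 - <<'E'
from fit import *
np.set_printoptions(precision=2,suppress=True)
a=[]
for c in("scene","top"):
    p=viewer.capture(c); m=mask("cover_grip",p)
    if m is not None:
        for z in(8,14): print(c,m.sum(),z,fit("cover_grip",[(p,m)],z,[0.06],(421,338))[0])
    u,v,w,h=(515,295,75,75) if c=="scene" else (150,310,75,75)
    a.append(cv2.resize(p["frame"][v-h:v+h,u-w:u+w],(400,400),interpolation=cv2.INTER_CUBIC))
cv2.imwrite("pics/t7c.png",np.hstack(a)[:,:,::-1])
E
```

```text
time: 35.52
tool_pos: [420.7, 339.2, 55.0]
tcp_rot: [3.142, -0.0, 0.059]
contact_force: [-0.3, -0.3, -1.4]
grip_width: 11.9
finger_force: 30.0
time: 35.93
tool_pos: [420.8, 339.2, 55.1]
tcp_rot: [-3.141, -0.0, 0.059]
contact_force: [-0.2, 0.8, 0.6]
grip_width: 29.5
finger_force: 0.0
time: 36.27
tool_pos: [419.3, 338.3, 154.7]
tcp_rot: [3.139, 0.004, 0.059]
contact_force: [0.7, -0.3, -0.1]
grip_width: 32.0
finger_force: 0.0
time: 37.43
tool_pos: [478.5, 41.1, 195.7]
tcp_rot: [3.142, -0.001, 0.056]
contact_force: [-0.5, 0.4, -0.7]
grip_width: 46.1
finger_force: 0.0
scene 4513.0 8 (np.float64(0.023674374001065535), array([419.97, 337.48,   0.06]))
scene 4513.0 14 (np.float64(0.030583539748720523), array([423.91, 337.43,   0.06]))
top 4132.0 8 (np.float64(0.045460851241700295), array([422.27, 338.96,   0.06]))
top 4132.0 14 (np.float64(0.05573598263836288), array([422.76, 336.9 ,   0.06]))
```

View pics/t7c.png

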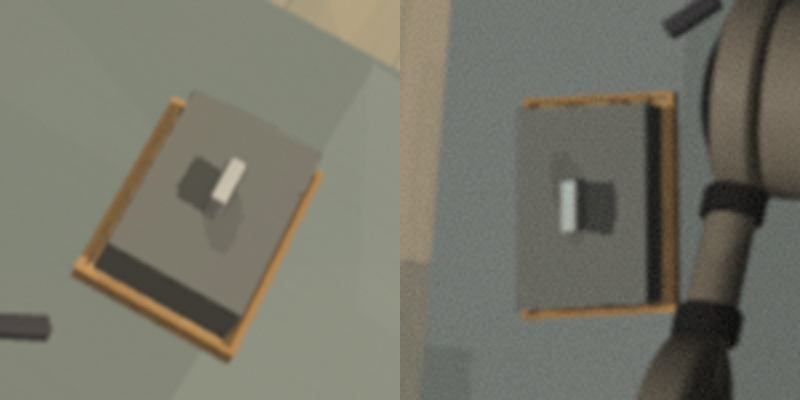

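The cover sits flat inside the rim. The fits at base height put it at (420,337.5) in the scene view and (422,339) in the top view, which matches the dock fits. I hand the job in.

```bash
python3 -c "
from plant import bot
print(bot.close_job())"
```

```text
the job is handed in; nothing more can be done
None
```

I placed the tray, headshell, guard and cover on the dock in that order, let go of each, and handed the job in at about 37 s. The last pictures show the cover flat inside the rim and within about 1 mm of the dock's middle, but no verdict came back at hand-in.

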